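# Plumb in the washer's inline water filter

## Robot

A 6-joint arm with a two-finger parallel gripper is mounted at the origin on the work surface. World frame = base frame: x ahead of the robot, y to its left, z up, the work surface at z = 0. Lengths are in m, angles in degrees, forces in N, time in s.
With the tool pointing down it reaches from about 0.3 to 0.75 m from the base axis. Payload 8.5 kg.
Tool frame: the origin (TCP) lies midway between the tips of the shut fingers; the grasp point (between the pads) lies 19 mm behind it (env.grip_depth is the distance from the TCP to the grasp point, in m); y points along the fingers, x is the direction in which the jaws open and shut, and the axes are right-handed (so a half turn about y gives the same grasp; the last joint's range is limited). The gripper opens to 85 mm and grips with 20 to 120 N. Pads are 22 mm wide; open, the fingers measure 114 mm over their backs; the gripper's body (76 mm by 85 mm) begins 54 mm behind the grasp point. The pads swing forward as they close: fully open they stand 13 mm farther back than shut.
Start: joints at [-80.976, 21.807, 74.336, -0, 83.858, -12.336], TCP at [0.2, -0.512, 0.231] pointing down, gripper open.
Joint ranges: [-178.18, 178.18], [-50.72, 133.34], [12.68, 142.11], [-81.47, 261.47], [9.98, 163.14], [-165.26, 165.26]. Speed limits (degrees/s): [136.94, 136.94, 180, 180, 180, 180].

## Interface

Orientations are given as a 3x3 rotation matrix whose columns are the frame's x, y, z axes.
In Python, from rig import env gives the robot as it stands.
- The arm moves only by the shell command python3 -m inch 'ROWS' [FORCE]. ROWS is JSON, a list that holds one entry, the list of rows, each a list of 7 numbers: the gripper command: -1 is shut, 1 is fully open, values between are in proportion, then the shift along the world's x, y, z in cm, then the turn, a rotation vector about the world's x, y, z in degrees. In form: [[[grip, dx, dy, dz, rx, ry, rz], ...]]. A call has 1 to 20 rows; each row is the pose to reach, as a shift and turn from the pose commanded when the call began; what a row does not reach only later rows make up. A row lasts 1/8 s, in which the tool goes at most 62.5 mm and 10.7 degrees, less where a joint would pass 70% of its speed; a pose out of reach is approached as far as the arm can. A call with a gripper value outside its range is refused whole. The fingers move at their own pace and stop on an object; FORCE is the grip in N (left out, the last holds). Time passes only in rows, so rows that repeat a pose let the fingers close. It gives the time, the measured TCP pose, the force and the opening at its end, in the units of the state.
- env.observe(): the state, without advancing time (a new reading comes with each control period).
- env.get_image(name): name is "scene" or "top"; returns a dict with "frame" (400x640x3 uint8, red, green, blue), "mtx" (3x3 intrinsics, pixels), "rvec" (rotation vector, rad) and "tvec" (3), from world to camera coordinates, as OpenCV has them. Camera axes: x right, y down, z forward; pixel columns grow to the right and rows downward; lengths in m; the calibration is good to about 2 mm. A picture is of the moment at which its call begins. There is no depth.
- env.close_job(): hands the job in, once; it reports no verdict.
The state is a dict: "time_s": time; "q": joint angles; "qvel": joint speeds; "joint_efforts": joint torques, N m; "position": TCP position; "tool_rot": TCP orientation; "ft_force": force on the tool from outside, world axes, zero at the start; "wrist_torque": the same for the moment, N m; "grip_width": finger opening in m.
Only numpy, scipy, OpenCV 4.12 (cv2) and the standard library are available. Lean on these libraries where they do the work, as an engineer would, in place of code of your own. Each camera call takes 0.05 s, during which the arm holds its last target.

## Task

Connect the new water filter to its stop valve: push the blue tube fully home into the valve's push-fit collet, then slide the filter cartridge along its rail onto the tube's other end until that is fully home too, so that both white depth marks meet the collets. Only when both ends are home, open the valve by turning its red lever fully round in line with the pipe. Leave the other things on the counter where they stand.

Things in the scene. Friction and masses are not known exactly. Their poses are not given: they have to be found in the camera images.
- station: Grey base plate (90 x 620 x 8 mm, fixed to the counter) that carries brass stop valve, pipe clip and filter rail in one line. Origin: on the counter under the pipe axis; its y axis runs along the pipe axis from the valve (y = -200 mm) to the filter (positive y), z up. The pipe axis lies level 72 mm above the counter. It stands across the table in front of the robot, filter to the robot's left.
- valve_mouth (a point): Centre of the mouth of the valve's push-fit port (white collet ring of 33 mm diameter), which faces along the station's +y. The mouth flares from 25 mm diameter to the bore of 17.2 mm over the first 6 mm; spring fingers grip the tube 10 to 22 mm short of the seat: from there on it needs a push of about 5 to 10 N, and it stays where it is let go. Brass port body 34 mm in diameter.
- valve_seat (a point): Bottom of the valve's port on the pipe axis, 32 mm behind its mouth: the tube's end must rest against it.
- pipe_clip (a point): Point on the pipe axis in an open-topped white U-clip (8 mm long along the pipe), 130 mm in front of the valve's mouth. Its floor lies 2 mm below a seated tube, its walls 2 mm to each side; they rise 2 mm above the axis, with flared lips up to 8 mm above it. It carries the tube's free part; the tube is lowered in from above or slid through. Its post below is 12 mm thick. So a seated tube lies free for 126 mm between the valve's mouth and the clip.
- filter (a joint): Position of the filter cartridge on its rail, m: 0 = home (a tube that sits against both seats), positive = drawn back from the valve along the station's +y; starts at about 0.09 to 0.12, range -0.006 to 0.125. It slides with about 3 N and cannot be lifted off.
- filter_mouth (a point): Centre of the mouth of the cartridge's push-fit port (white collet ring on a blue neck of 34 mm diameter), which faces the valve along the station's -y; same flare, bore, depth and spring fingers as the valve's port. On the pipe axis.
- filter_seat (a point): Bottom of the cartridge's port, 32 mm behind its mouth.
- filter_grip (a point): Centre of the white cartridge body (56 mm in diameter, lying along the pipe axis, 94 mm behind filter_seat), midway between its two grey holding clips (clips 14 mm wide, 88 mm apart centre to centre); moves with the cartridge. The grey carriage below it reaches up to 36 mm below the axis.
- valve_lever (a joint): Angle of the valve's red lever about the upright stem, rad: 0 = shut, lever square to the pipe and pointing to the station's -x (towards the robot); pi/2 = open, lever in line with the pipe, pointing to the station's -y, away from the port (anticlockwise seen from above). Starts nearly shut; stays where it is left; needs about 2 N at its tip.
- lever_pivot (a point): On the lever's turning axis at mid-height of the lever bar, 114 mm above the counter, 67 mm from valve_mouth. The bar is 16 mm wide, 12 mm high, and reaches 90 mm out from the axis.
- lever_tip (a point): Point in the middle of the red lever bar, 80 mm out from its axis (10 mm short of its end).
- tube: Rigid blue tube, 200 mm long, 16 mm in diameter, both ends alike (4 mm taper to 12.6 mm) with a white ring mark 32 to 35 mm from each end; about 40 g. Lies on the counter between the robot and the station. Origin: its middle, on its axis; its x axis runs along it.
- tube_a (a point): Centre of the tube's end face at +x of the tube.
- tube_b (a point): Centre of the tube's end face at -x of the tube.
- spray: Bystander close beside one half of the tube, on the robot's side: trigger spray bottle, 64 mm in diameter, 195 mm high. Origin: centre of its underside.
- tape: Bystander beside the other half of the tube: yellow tape measure, 70 x 64 x 36 mm. Origin: centre of its underside.
- offcut: Bystander: grey pipe offcut, 140 mm long, 22 mm in diameter (does not fit), lying. Origin: its middle, on its axis; x along it.
- old_filter: Bystander: the used cartridge, cream with blue ends, standing, 58 mm in diameter, 182 mm high. Origin: centre of its underside.
- detergent: Bystander: blue detergent jug, 75 x 150 x 235 mm. Origin: centre of its underside.
- wrench: Bystander: spanner, 190 mm long, lying. Origin: centre of its underside.
- elbow: Bystander: white elbow fitting, 53 x 53 x 30 mm, lying on the station's base plate below the gap between valve and pipe clip. Origin: underside of its corner.
- softener: Bystander: green softener jar, 72 mm in diameter, 110 mm high. Origin: centre of its underside.
There are look-alikes about, which are no part of the job. Of the things that look like the tube, take the one that is farthest to the robot's left at the start.

How it is judged (in metres and radians):
On the way, in this order (a step that is already met when the one before it is completed fails the run):
1. one end of the tube is home in the valve's port while the valve is shut (value of joint valve_lever below 0.4 rad and distance between any of tube_a, tube_b and valve_seat below 0.004 m), for 0.2 s.
2. the cartridge is home on the tube's other end while the valve is shut (value of joint valve_lever below 0.4 rad and ((distance between tube_a and valve_seat below 0.004 m and distance between tube_b and filter_seat below 0.004 m) or (distance between tube_b and valve_seat below 0.004 m and distance between tube_a and filter_seat below 0.004 m))), for 0.2 s.
3. the valve's lever is turned fully open (value of joint valve_lever above 1.45 rad), for 0.2 s.
At the end, for the whole second after the job is handed in: The tube joins valve and filter with one end within 4 mm of each port's seat, at rest, and the valve's lever stands open (within 0.12 rad of in line with the pipe) (value of joint valve_lever above 1.45 rad and linear speed of tube below 0.02 m/s and ((distance between tube_a and valve_seat below 0.004 m and distance between tube_b and filter_seat below 0.004 m) or (distance between tube_b and valve_seat below 0.004 m and distance between tube_a and filter_seat below 0.004 m))); the robot touches nothing.
It fails at once if the valve is opened (lever past 0.6 rad) before both ends of the tube are home (value of joint valve_lever above 0.6 rad and not ((distance between tube_a and valve_seat below 0.007 m and distance between tube_b and filter_seat below 0.007 m) or (distance between tube_b and valve_seat below 0.007 m and distance between tube_a and filter_seat below 0.007 m))).
It fails at once if a bystander is pushed over or moved by more than 3 cm (distance of any of spray, tape, offcut, old_filter, detergent, wrench, elbow, softener from where it was at the start of the episode above 0.03 m or angle between any of spray, old_filter, detergent, softener's own z axis and vertical above 0.5 rad).
It also fails if it takes over 70 s, if anything falls off the work surface, if the arm or the gripper's body presses on something with over 40 N, if the wrist force passes 120 N, or if a joint passes its speed limit or range.

## Working session

There is one attempt and no reset: what is moved stays moved. The work goes in short steps, Python scripts to look and compute and a shell command to move; the robot and the scene stay as the last step left them, time stands still between calls to the robot, and variables do not carry over. Pictures are saved under pics/ and viewed, and the job is handed in when it is done.

```bash
ls; mkdir -p pics; cat > h.py <<'E'
import numpy as np,cv2
from rig import env
def img(n,save=None):
    d=env.get_image(n)
    if save: cv2.imwrite('pics/'+save,d['frame'][:,:,::-1])
    return d
def ray(d,u,v):
    R=cv2.Rodrigues(np.array(d['rvec'],float))[0];t=np.array(d['tvec'],float).ravel()
    k=np.linalg.inv(np.array(d['mtx']))@[u,v,1.]
    return -R.T@t,R.T@k
def onz(d,u,v,z):
    c,r=ray(d,u,v);return c+r*(z-c[2])/r[2]
def proj(d,p):
    return cv2.projectPoints(np.array(p,float).reshape(-1,3),np.array(d['rvec'],float),np.array(d['tvec'],float),np.array(d['mtx'],float),None)[0].reshape(-1,2)
def tri(d1,p1,d2,p2):
    c1,r1=ray(d1,*p1);c2,r2=ray(d2,*p2)
    s=np.linalg.lstsq(np.c_[r1,-r2],c2-c1,rcond=None)[0]
    return (c1+r1*s[0]+c2+r2*s[1])/2
E
python3 - <<'E'
from h import *
for n in('scene','top'):
    d=img(n,n+'0.png');c,_=ray(d,0,0);print(n,c,d['mtx'][0])
    np.savez(n+'0.npz',**d)
s=env.observe();print(s['time_s'],s['position'],s['tool_rot'],s['grip_width'],env.grip_depth)
E
```

```text
pics
scene [ 0.91529721 -0.46896807  0.94747765] [378.16465932   0.         318.28215303]
top [ 0.18644892 -0.00457798  1.63201597] [471.7377745    0.         320.54225442]
0.1 [ 0.20027332 -0.51196705  0.23077053] [[ 3.64245318e-01 -2.29356852e-04  9.31303010e-01]
 [-9.31302184e-01  1.26431848e-03  3.64245306e-01]
 [-1.26100576e-03 -9.99999174e-01  2.46921549e-04]] 0.0852139925438095 0.0187
```

View pics/scene0.png

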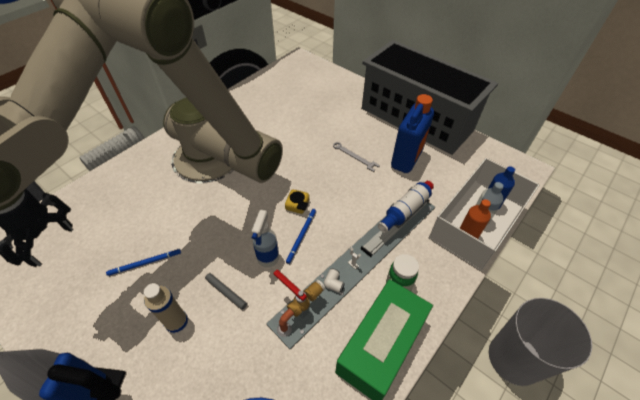

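View pics/top0.png

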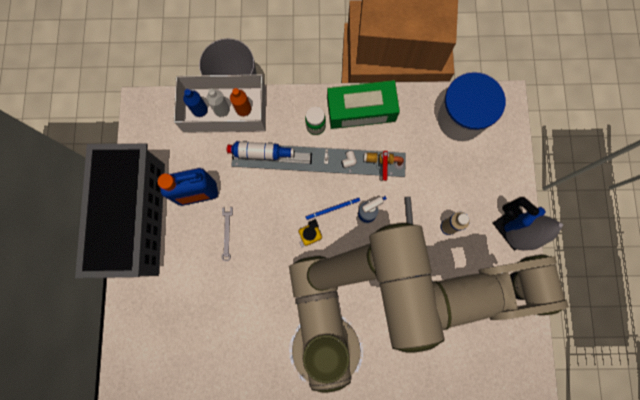

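The scene shows two blue tube look-alikes: scene (301,236) = top (333,208), lying between tape and spray, and scene (144,262), far to the robot's right and hidden under the arm in the top view. The grey offcut is at scene (225,291). The leftmost tube is the one at (301,236), so I'll check it in a close crop.

```bash
python3 - <<'E'
from h import *
a=cv2.imread('pics/top0.png');b=cv2.imread('pics/scene0.png')
cv2.imwrite('pics/c_top.png',cv2.resize(a[130:250,220:420],None,fx=4,fy=4,interpolation=cv2.INTER_CUBIC))
cv2.imwrite('pics/c_sc.png',cv2.resize(b[170:350,240:440],None,fx=4,fy=3.3,interpolation=cv2.INTER_CUBIC))
E
```

```text
(no output)
```

View pics/c_top.png

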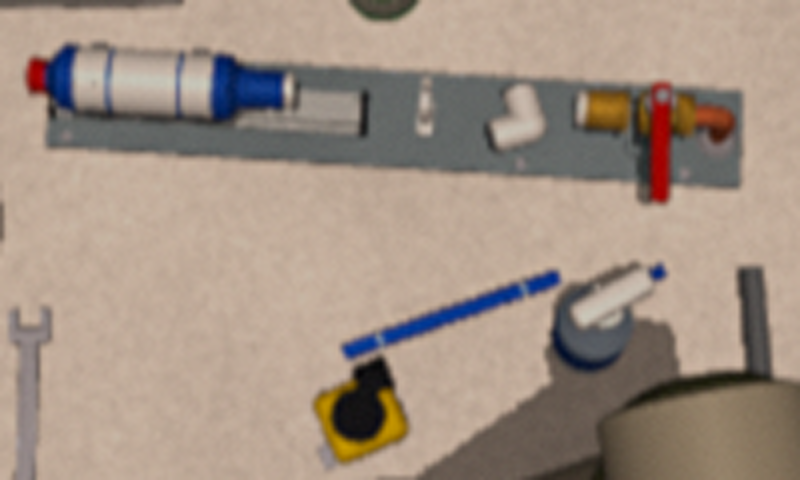

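View pics/c_sc.png

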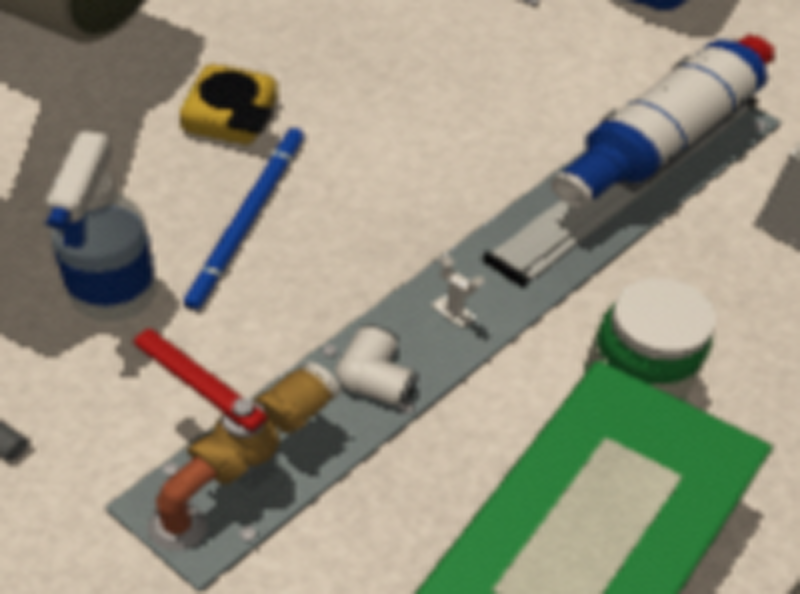

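```bash
python3 - <<'E'
from h import *
T=dict(np.load('top0.npz'));S=dict(np.load('scene0.npz'))
def hsv(d): return cv2.cvtColor(d['frame'],cv2.COLOR_RGB2HSV)
def big(m,x0,y0,x1,y1):
    mm=np.zeros_like(m);mm[y0:y1,x0:x1]=m[y0:y1,x0:x1];return mm
for n,d,box in(('top',T,(300,192,362,222)),('scene',S,(284,205,318,265))):
    m=big(cv2.inRange(hsv(d),(100,120,60),(125,255,255)),*box)
    ys,xs=np.nonzero(m);P=np.array([onz(d,x,y,.008)[:2] for x,y in zip(xs,ys)])
    vx=cv2.fitLine(P.astype(np.float32),cv2.DIST_L2,0,.01,.01).ravel()
    t=(P-vx[2:])@vx[:2];print(n,'tube len',np.ptp(t),'mid',vx[2:]+vx[:2]*(t.max()+t.min())/2,'ends',vx[2:]+vx[:2]*t.max(),vx[2:]+vx[:2]*t.min(),'ang',np.degrees(np.arctan2(vx[1],vx[0])))
# plate edges
f=lambda x,y:(220+x/4-.4,130+y/4-.4)
c=[onz(T,*f(*p),.008)[:2] for p in((741,92),(739,187),(48,147))];print('plate right',c,np.linalg.norm(c[0]-c[1]),np.linalg.norm(c[1]-c[2]))
e=c[2]-c[1];print('y dir ang',np.degrees(np.arctan2(e[1],e[0])))
g=lambda x,y:(240+x/4-.4,170+y/3.3-.4)
print('scene corners',[onz(S,*g(*p),.008)[:2] for p in((108,508),(200,588),(778,124))])
# points two views: collet faces, clip, lever tip
for nm,a,b in(('valve collet',(581,110),(322,380)),('filter collet',(289,91),(577,187)),('clip top',(426,105),(458,278)),('lever pivot top',(661,92),(243,407)),('lever end',(660,196),(148,340)),('red cap',(38,76),(758,50))):
    p=tri(T,f(*a),S,g(*b));print(nm,p)
E
```

```text
top tube len 0.1973185550267717 mid [ 0.4780654  -0.03006176] ends [ 0.51016105 -0.12335443] [0.44596974 0.0632309 ] ang -71.015144
scene tube len 0.20109809637760745 mid [ 0.47548471 -0.02791851] ends [ 0.50823839 -0.12298327] [0.44273103 0.06714625] ang -70.98908
plate right [array([ 0.67587619, -0.29202757]), array([ 0.58859935, -0.28617206]), array([0.63470907, 0.32712628])] 0.08747304538698256 0.6150292382515145
y dir ang 85.7004109037815
scene corners [array([ 0.58994025, -0.28540403]), array([ 0.67536243, -0.2914801 ]), array([0.7236679 , 0.31905968])]
valve collet [ 0.64315851 -0.14177224  0.07383439]
filter collet [0.66378602 0.10848291 0.07676855]
clip top [ 0.65179346 -0.00973009  0.06557324]
lever pivot top [ 0.6400431  -0.20564737  0.12810632]
lever end [ 0.55535951 -0.20157493  0.11653689]
red cap [0.68098305 0.32480826 0.07728226]
```

```bash
python3 - <<'E'
from h import *
T=dict(np.load('top0.npz'));S=dict(np.load('scene0.npz'))
f=lambda x,y:(220+x/4-.4,130+y/4-.4);g=lambda x,y:(240+x/4-.4,170+y/3.3-.4)
m=np.array([.4768,-.029]);t=np.array([.326,-.9455]);n=np.array([t[1],-t[0]])
def rel(p): q=np.array(p)[:2]-m;return q@t,q@n
for nm,p in(('spray top-view base c',onz(T,*f(590,330),.05)),('spray top left edge',onz(T,*f(553,330),.05)),('spray scene front base',onz(S,*g(108,306),.0)),('spray scene mid',onz(S,*g(105,265),.045)),('shoulder',tri(T,f(597,320),S,g(108,215))),('nozzle',tri(T,f(657,272),S,g(62,220))),('nozzle back',tri(T,f(580,318),S,g(95,140))),('tape black',onz(T,*f(370,372),.036)),('tape c',onz(T,*f(360,412),.036)),('tape top corner',onz(T,*f(316,400),.036))): print(nm,p,'along,perp',rel(p))
m2=cv2.inRange(cv2.cvtColor(S['frame'],cv2.COLOR_RGB2HSV),(100,60,30),(125,255,255))
print(proj(T,[[.4768,-.029,.008],[.5092,-.1232,.008]]))
E
```

```text
spray top-view base c [ 0.45515881 -0.14679466  0.05      ] along,perp (np.float64(0.1043198196353556), np.float64(0.05886279962289113))
spray top left edge [ 0.45560815 -0.11540089  0.05      ] along,perp (np.float64(0.07478349882001956), np.float64(0.048203586418199496))
spray scene front base [ 0.46081268 -0.15873504  0.        ] along,perp (np.float64(0.11745261232130971), np.float64(0.05740963127816749))
spray scene mid [ 0.45301561 -0.14728824  0.045     ] along,perp (np.float64(0.10408781817104333), np.float64(0.06105010386564334))
shoulder [ 0.45499104 -0.14275841  0.11561037] along,perp (np.float64(0.10044886022089126), np.float64(0.05770561203002286))
nozzle [ 0.4777524  -0.18780099  0.18512979] along,perp (np.float64(0.15045681698719807), np.float64(0.05086862478029944))
nozzle back [ 0.44205813 -0.12578038  0.18800672] along,perp (np.float64(0.08018000365838047), np.float64(0.06439883901591113))
tape black [0.42384457 0.04080849 0.036     ] along,perp (np.float64(-0.08326739624575721), np.float64(0.027311796955241552))
tape c [0.38959788 0.0496196  0.036     ] along,perp (np.float64(-0.10276271765923731), np.float64(0.05681961356100612))
tape top corner [0.40039747 0.08704506 0.036     ] along,perp (np.float64(-0.1346278311329815), np.float64(0.034407903366140434))
[[332.16751069 208.49945971]
 [358.87031766 199.02479433]]
```

The crop confirms it: blue tube, two white marks, ends at top (307,217) and (359,199), with spray beside the right half and tape beside the left. Next I move above the grasp point (0.479, -0.036).

```bash
python3 -m inch '[[[0.2,1,2,2,4,0,0],[0.2,3,5,4,0,0,10],[0.2,5.5,9.5,4,0,0,18],[0.2,8.2,14,4,0,0,26],[0.2,11,18.8,4,0,0,35],[0.2,13.8,23.5,4,0,0,44],[0.2,16.5,28.2,4,0,0,52],[0.2,19.3,33,4,0,0,61],[0.2,22,37.5,4,0,0,69],[0.2,24.6,42,4,0,0,78],[0.2,26.8,45.7,4,0,0,84],[0.2,27.9,47.6,4,0,0,87.6],[0.2,27.9,47.6,0,0,0,87.6],[0.2,27.9,47.6,-4,0,0,87.6],[0.2,27.9,47.6,-8,0,0,87.6],[0.2,27.9,47.6,-10,0,0,87.6],[0.2,27.9,47.6,-10,0,0,87.6],[0.2,27.9,47.6,-10,0,0,87.6]]]' 60
python3 - <<'E'
from h import *
s=env.observe();print(s['time_s'],s['position'],s['tool_rot'][:2],s['grip_width'],s['q'],s['ft_force'])
d=img('scene','s1.png');cv2.imwrite('pics/s1c.png',cv2.resize(d['frame'][150:300,200:400,::-1],None,fx=4,fy=4,interpolation=cv2.INTER_CUBIC))
d=img('top','t1.png');cv2.imwrite('pics/t1c.png',cv2.resize(d['frame'][130:250,220:420,::-1],None,fx=4,fy=4,interpolation=cv2.INTER_CUBIC))
E
```

```text
time_s: 2.35
position: [0.4797, -0.0363, 0.1321]
tool_rot: [[0.946, 0.001, -0.325], [0.325, -0.0, 0.946], [0.001, -1.0, -0.001]]
ft_force: [0.6, 0.1, 1.2]
grip_width: 0.0507
2.35 [ 0.47974249 -0.03634724  0.1321428 ] [[ 9.45757055e-01  1.20277546e-03 -3.24872508e-01]
 [ 3.24873178e-01 -4.06242279e-04  9.45757502e-01]] 0.05072930973284972 [-1.84684750e+01  2.09646391e+01  9.41185082e+01 -2.72277368e-04
  6.48441144e+01 -3.74262387e+01] [0.58731797 0.12435062 1.18575281]
```

View pics/s1c.png

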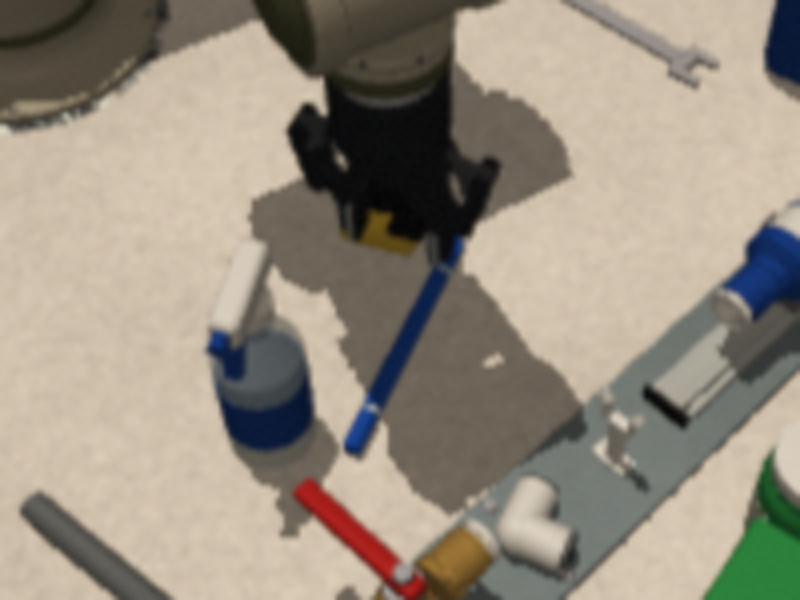

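View pics/t1c.png

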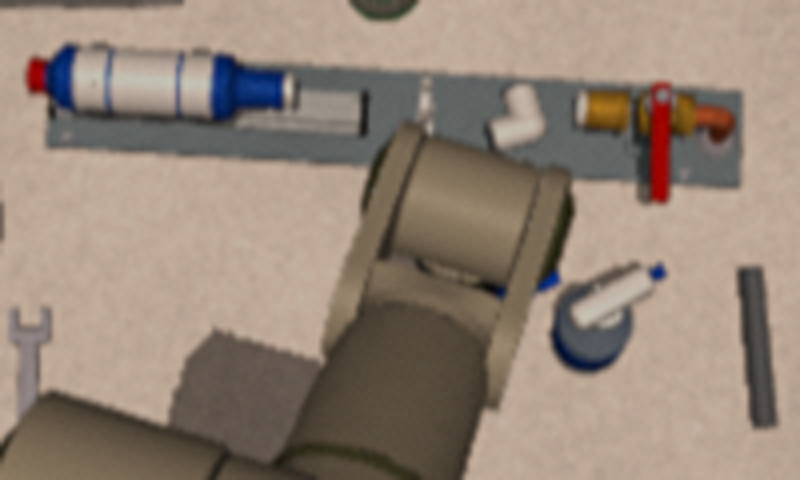

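The tube lies between the fingers' planes; spray at scene crop (260,370) is well clear of the gripper. Because the wrist fork is wide, I'll shift the grasp to the tube's middle, descend part way and check.

```bash
python3 -m inch '[[[0.2,-0.3,0.7,-2,0,0,0],[0.2,-0.3,0.7,-5,0,0,0],[0.2,-0.3,0.7,-7.5,0,0,0],[0.2,-0.3,0.7,-8.5,0,0,0],[0.2,-0.3,0.7,-8.5,0,0,0]]]' 60
python3 - <<'E'
from h import *
s=env.observe();print(s['time_s'],s['position'],s['grip_width'],s['ft_force'])
d=img('scene','s2.png');cv2.imwrite('pics/s2c.png',cv2.resize(d['frame'][150:300,200:400,::-1],None,fx=4,fy=4,interpolation=cv2.INTER_CUBIC))
E
```

```text
time_s: 3.08
position: [0.4765, -0.0293, 0.0466]
tool_rot: [[0.946, 0.0, -0.325], [0.325, -0.0, 0.946], [0.0, -1.0, -0.0]]
ft_force: [-0.1, -1.5, 0.0]
grip_width: 0.0511
3.075 [ 0.4765316  -0.02929377  0.04660318] 0.05113339595654996 [-0.13551455 -1.52418234  0.02016769]
```

View pics/s2c.png

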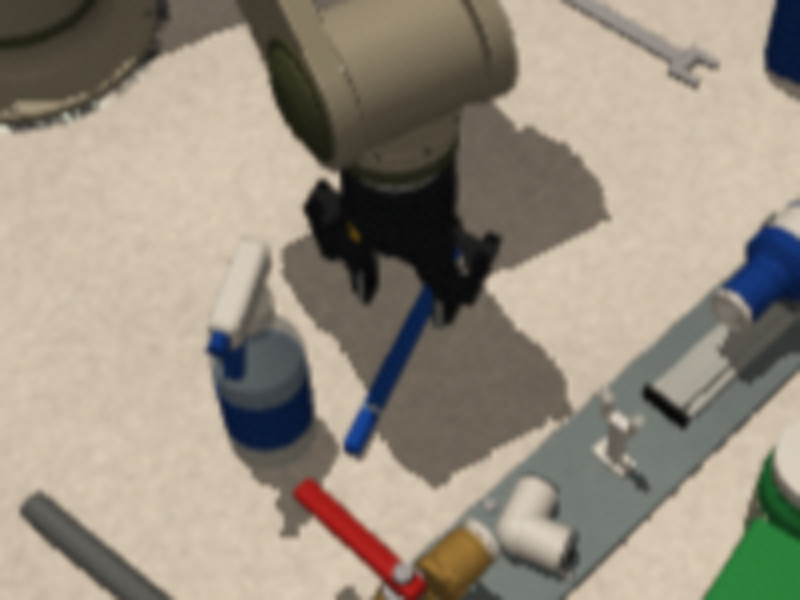

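Fork and gripper clear the spray (nozzle at crop (255,250)). Now descend, close and lift slightly.

```bash
python3 -m inch '[[[0.2,0,0,-2.5,0,0,0],[0.2,0,0,-4.1,0,0,0],[0.2,0,0,-4.3,0,0,0],[-1,0,0,-4.3,0,0,0],[-1,0,0,-4.3,0,0,0],[-1,0,0,-4.3,0,0,0],[-1,0,0,-4.3,0,0,0],[-1,0,0,-4.3,0,0,0],[-1,0,0,-4.3,0,0,0]]]' 80
python3 -m inch '[[[-1,0,0,1,0,0,0],[-1,0,0,3,0,0,0],[-1,0,0,6,0,0,0],[-1,0,0,9,0,0,0],[-1,0,0,11,0,0,0],[-1,0,0,11,0,0,0],[-1,0,0,11,0,0,0]]]' 80
python3 - <<'E'
from h import *
d=img('scene','s3.png');cv2.imwrite('pics/s3c.png',cv2.resize(d['frame'][150:300,200:400,::-1],None,fx=4,fy=4,interpolation=cv2.INTER_CUBIC))
np.savez('s3.npz',**d);np.savez('t3.npz',**img('top','t3.png'))
E
```

```text
time_s: 4.25
position: [0.4768, -0.0293, 0.0044]
tool_rot: [[0.946, 0.002, -0.325], [0.325, -0.001, 0.946], [0.001, -1.0, -0.001]]
ft_force: [-1.4, 0.3, 8.2]
grip_width: 0.0128
time_s: 5.12
position: [0.4759, -0.0291, 0.1129]
tool_rot: [[0.946, -0.001, -0.325], [0.325, 0.0, 0.946], [-0.001, -1.0, 0.001]]
ft_force: [1.1, 0.5, -0.8]
grip_width: 0.0123
```

View pics/s3c.png

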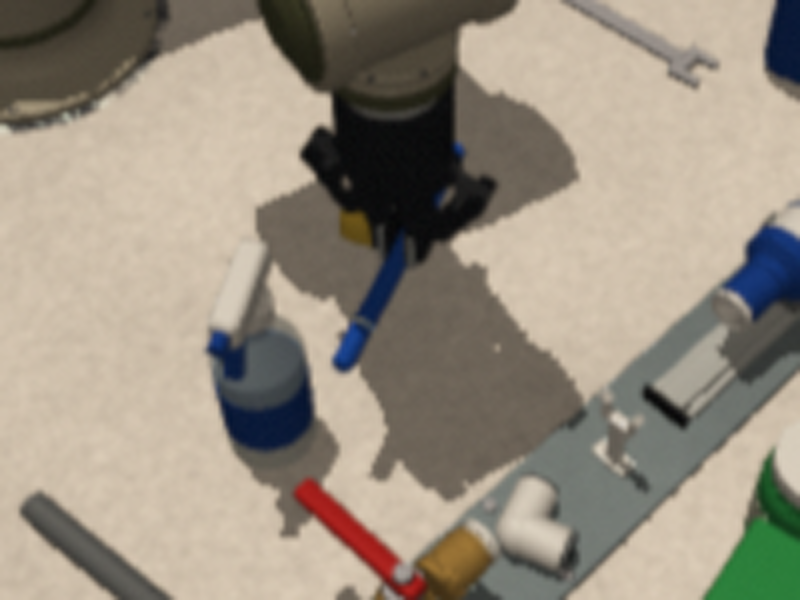

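Tube is held, its right end at scene crop (343,363). I'll measure its pitch and position in the hand from both views.

```bash
python3 - <<'E'
from h import *
t=cv2.imread('pics/t3.png');cv2.imwrite('pics/t3c.png',cv2.resize(t[150:230,280:400],None,fx=6,fy=6,interpolation=cv2.INTER_CUBIC))
s=cv2.imread('pics/s3.png');cv2.imwrite('pics/s3d.png',cv2.resize(s[170:250,260:340],None,fx=7,fy=7,interpolation=cv2.INTER_CUBIC))
E
```

```text
(no output)
```

View pics/t3c.png

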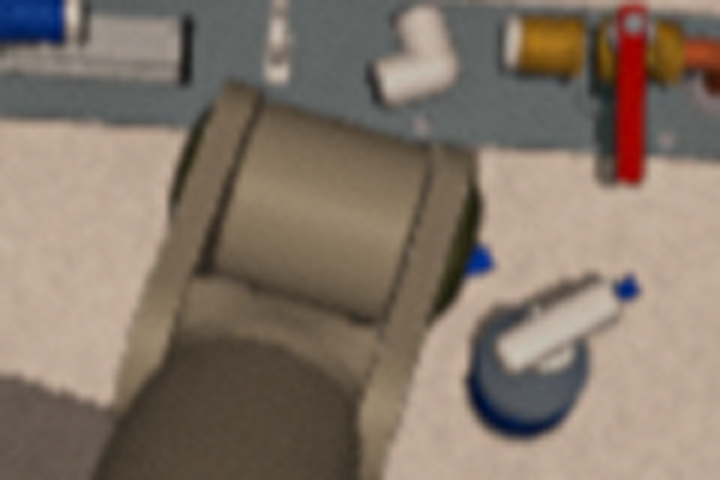

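View pics/s3d.png

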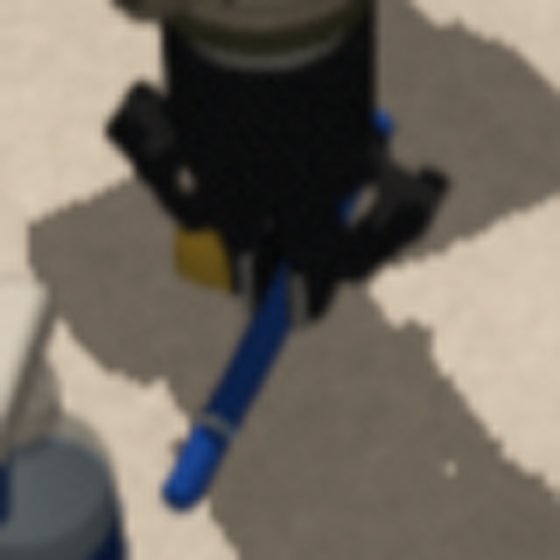

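```bash
python3 - <<'E'
from h import *
S=dict(np.load('s3.npz'));T=dict(np.load('t3.npz'))
f=lambda x,y:(280+x/6-.4,150+y/6-.4);g=lambda x,y:(260+x/7-.4,170+y/7-.4)
print('right end tri',tri(T,f(490,263),S,g(180,492)))
p0=np.array([.4759,-.0291]);t=np.array([.3255,-.9455]);n=np.array([t[1],-t[0]])
def onv(d,px):
    c,r=ray(d,*px);s=((p0-c[:2])@n)/(r[:2]@n);q=c+r*s;return q,(q[:2]-p0)@t
for nm,px in(('right end',g(182,494)),('ring',g(216,424)),('left end',g(383,118))):
    print(nm,onv(S,px))
print(proj(S,[np.r_[p0+t*a,z] for a,z in((.1,.12),(-.1,.12),(.1,.105),(-.1,.105))])) 
E
```

```text
right end tri [ 0.50682204 -0.12168277  0.11962333]
right end (array([ 0.50639313, -0.11767527,  0.1139869 ]), np.float64(0.09367343183211983))
ring (array([ 0.49617141, -0.08798362,  0.11722939]), np.float64(0.06227280681386521))
left end (array([0.44106659, 0.07208276, 0.11141605]), np.float64(-0.10700657782419871))
[[284.4298538  240.8366264 ]
 [313.39183959 186.22915448]
 [284.819719   243.93227963]
 [313.42983857 189.59183541]]
```

Tube is level in the hand (within about 1 mm end to end), axis about 5 mm above TCP. I'll move over the pipe axis, staying high, and check alignment.

```bash
python3 -m inch '[[[-1,1,0,1,0,0,-2],[-1,4,-0.1,1,0,0,-7],[-1,8,-0.2,1,0,0,-13],[-1,12,-0.3,1,0,0,-18],[-1,15.5,-0.4,1,0,0,-22],[-1,17.6,-0.5,1,0,0,-23.4],[-1,17.6,-0.5,0,0,0,-23.4],[-1,17.6,-0.5,-1,0,0,-23.4],[-1,17.6,-0.5,-1,0,0,-23.4],[-1,17.6,-0.5,-1,0,0,-23.4]]]' 80
python3 - <<'E'
from h import *
for n in('scene','top'):
    d=img(n,n+'4.png');np.savez(n+'4.npz',**d)
    x0,y0=(290,215) if n=='scene' else (290,135)
    cv2.imwrite('pics/%s4c.png'%n,cv2.resize(d['frame'][y0:y0+80,x0:x0+110,::-1],None,fx=7,fy=7,interpolation=cv2.INTER_CUBIC))
E
```

```text
time_s: 6.48
position: [0.652, -0.0342, 0.1036]
tool_rot: [[0.997, 0.0, 0.077], [-0.077, -0.0, 0.997], [0.0, -1.0, -0.0]]
ft_force: [0.4, 0.3, -1.3]
grip_width: 0.0124
```

View pics/scene4c.png

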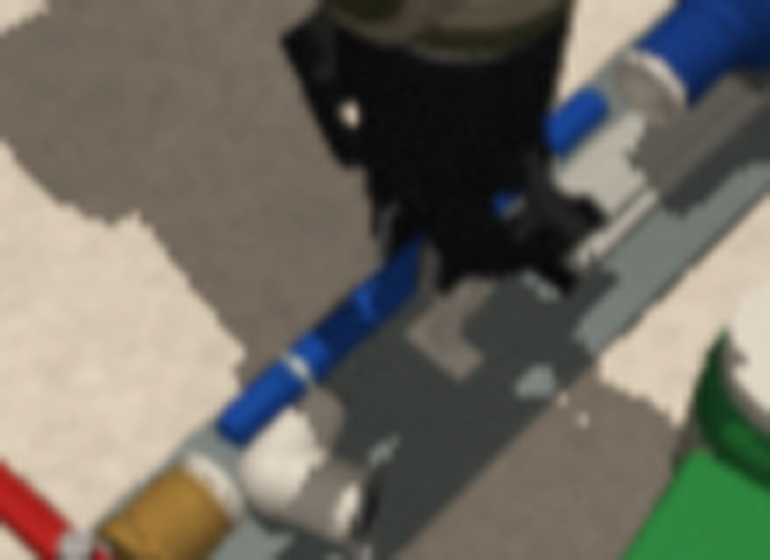

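View pics/top4c.png

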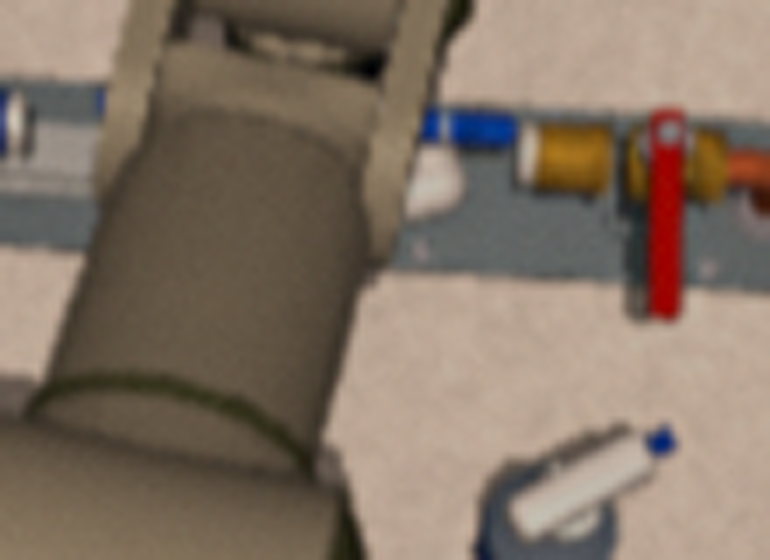

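```bash
python3 - <<'E'
from h import *
S=dict(np.load('scene4.npz'));T=dict(np.load('top4.npz'))
f=lambda x,y:(290+x/7-.43,135+y/7-.43);g=lambda x,y:(290+x/7-.43,215+y/7-.43)
for z in(.108,.111): print('tip top',onz(T,*f(517,130),z),onz(T,*f(448,127),z))
print('collet',onz(T,*f(520,155),.072),'body',onz(T,*f(575,158),.072),'lever pivot',onz(T,*f(667,130),.122))
print('tip tri',tri(T,f(517,131),S,g(232,425)))
print('collet tri',tri(T,f(520,155),S,g(220,483)))
print('filter collet',onz(T,*f(24,123),.072))
E
```

```text
tip top [ 0.64606056 -0.13556344  0.108     ] [ 0.6480821  -0.10255683  0.108     ]
tip top [ 0.64515582 -0.1353056   0.111     ] [ 0.64717338 -0.10236396  0.111     ]
collet [ 0.64416304 -0.13974545  0.072     ] body [ 0.64221269 -0.16660293  0.072     ] lever pivot [ 0.6407064  -0.20547801  0.122     ]
tip tri [ 0.64446429 -0.13382902  0.11480582]
collet tri [ 0.64369509 -0.1384578   0.07619136]
filter collet [0.66435086 0.10341531 0.072     ]
```

Tip sits about 5 mm short of the collet, laterally within ~1 mm, and about 38 mm high (tip at top crop (517,130), collet at (520,155)). Now lowering.

```bash
python3 -m inch '[[[-1,0,0.2,-0.8,0,0,0],[-1,0,0.2,-1.6,0,0,0],[-1,0,0.2,-2.2,0,0,0],[-1,0,0.2,-2.8,0,0,0],[-1,0,0.2,-3.3,0,0,0],[-1,0,0.2,-3.7,0,0,0],[-1,0,0.2,-3.7,0,0,0]]]' 80
python3 - <<'E'
from h import *
for n in('scene','top'):
    d=img(n,n+'5.png');np.savez(n+'5.npz',**d)
    x0,y0=(290,215) if n=='scene' else (290,135)
    cv2.imwrite('pics/%s5c.png'%n,cv2.resize(d['frame'][y0:y0+80,x0:x0+110,::-1],None,fx=7,fy=7,interpolation=cv2.INTER_CUBIC))
E
```

```text
time_s: 7.45
position: [0.6524, -0.0322, 0.0664]
tool_rot: [[0.997, 0.0, 0.077], [-0.077, -0.0, 0.997], [0.0, -1.0, -0.0]]
ft_force: [-1.3, 0.3, 0.6]
grip_width: 0.0122
```

View pics/scene5c.png

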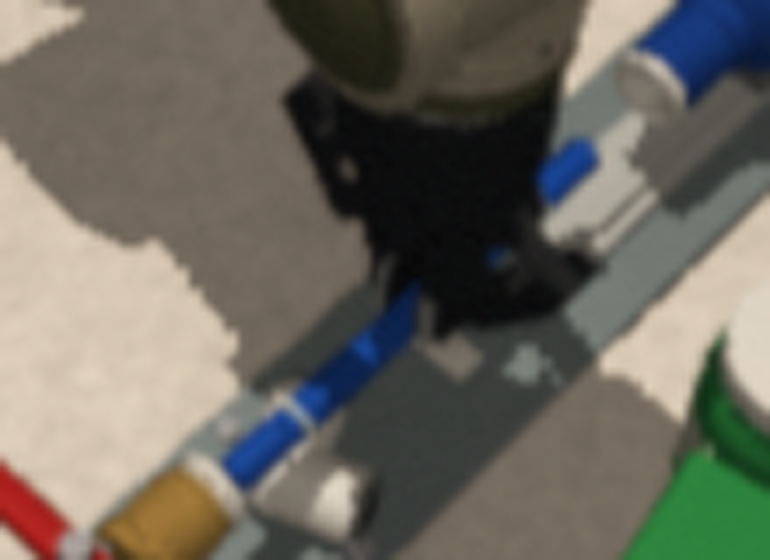

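View pics/top5c.png

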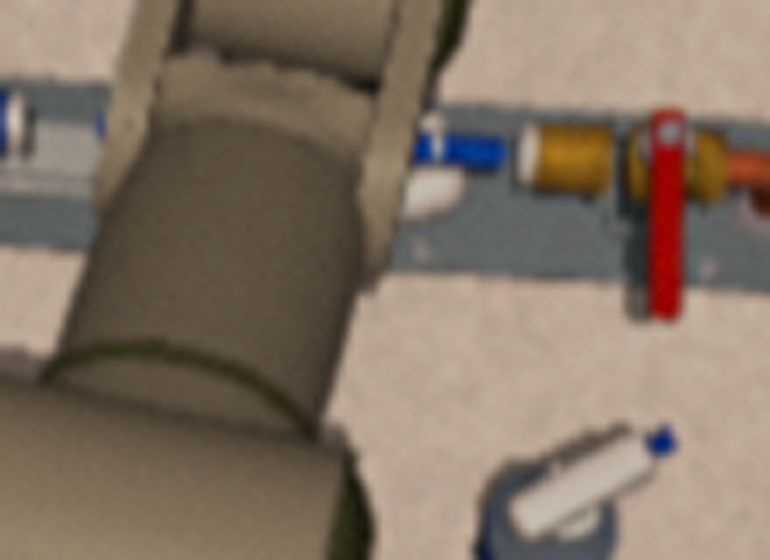

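Tube is in line with the collet (tube end at top crop (503,153), collet face (517,155)). Insert 20 mm first.

```bash
python3 -m inch '[[[-1,-0.04,-0.5,0,0,0,0],[-1,-0.08,-1,0,0,0,0],[-1,-0.12,-1.5,0,0,0,0],[-1,-0.15,-2,0,0,0,0],[-1,-0.15,-2,0,0,0,0]]]' 80
python3 - <<'E'
from h import *
s=env.observe();print(s['ft_force'],s['wrist_torque'])
for n in('scene','top'):
    d=img(n,n+'6.png')
    x0,y0=(290,215) if n=='scene' else (290,135)
    cv2.imwrite('pics/%s6c.png'%n,cv2.resize(d['frame'][y0:y0+80,x0:x0+110,::-1],None,fx=7,fy=7,interpolation=cv2.INTER_CUBIC))
E
```

```text
time_s: 8.18
position: [0.6507, -0.0529, 0.0669]
tool_rot: [[0.997, 0.0, 0.078], [-0.078, -0.0, 0.997], [0.0, -1.0, -0.0]]
ft_force: [-1.9, 0.2, 5.5]
grip_width: 0.0126
[-1.86437011  0.22174853  5.45766927] [-0.06528487  0.43425466 -0.20814373]
```

View pics/scene6c.png

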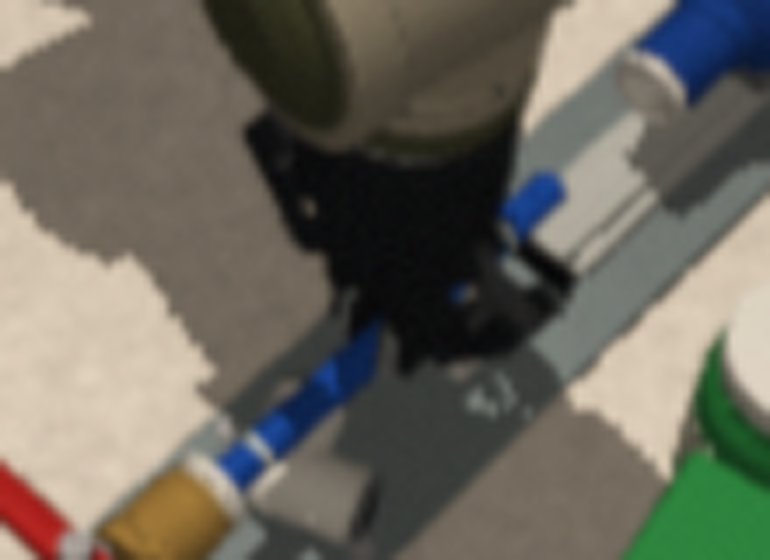

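Tip entered; slight upward force of 5 N, so raise 1 mm and go on.

```bash
python3 -m inch '[[[-1,0,0,0.1,0,0,0],[-1,-0.03,-0.4,0.1,0,0,0],[-1,-0.06,-0.8,0.1,0,0,0],[-1,-0.09,-1.2,0.1,0,0,0],[-1,-0.11,-1.5,0.1,0,0,0],[-1,-0.11,-1.5,0.1,0,0,0]]]' 80
python3 -m inch '[[[-1,-0.02,-0.2,0,0,0,0],[-1,-0.03,-0.35,0,0,0,0],[-1,-0.03,-0.35,0,0,0,0]]]' 80
python3 - <<'E'
from h import *
for n in('scene','top'):
    d=img(n,n+'7.png')
    x0,y0=(290,215) if n=='scene' else (290,135)
    cv2.imwrite('pics/%s7c.png'%n,cv2.resize(d['frame'][y0:y0+80,x0:x0+110,::-1],None,fx=7,fy=7,interpolation=cv2.INTER_CUBIC))
E
```

```text
time_s: 9.02
position: [0.6494, -0.0664, 0.0671]
tool_rot: [[0.997, -0.001, 0.077], [-0.077, 0.002, 0.997], [-0.001, -1.0, 0.002]]
ft_force: [-1.6, 5.5, 1.3]
grip_width: 0.0128
time_s: 9.4
position: [0.6491, -0.0695, 0.0671]
tool_rot: [[0.997, -0.001, 0.077], [-0.077, 0.002, 0.997], [-0.001, -1.0, 0.002]]
ft_force: [-1.5, 6.1, 2.4]
grip_width: 0.0126
```

View pics/scene7c.png

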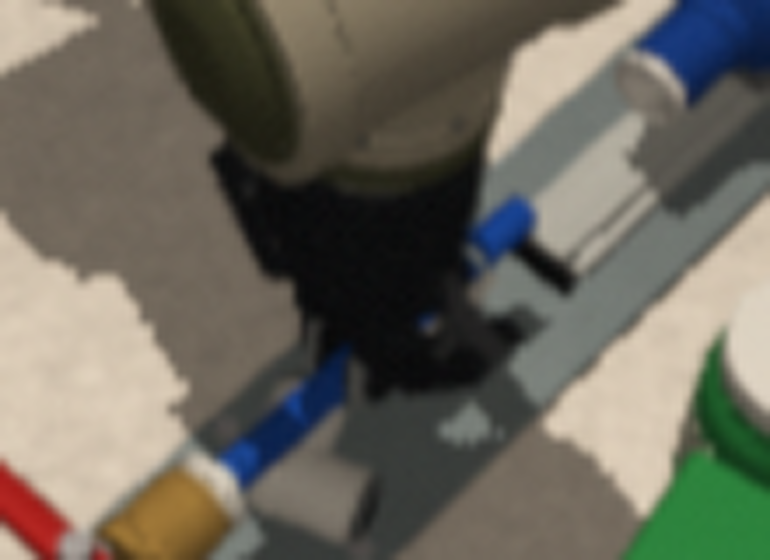

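Mark is nearly at the collet (crop (215,468)). Push gently on until the force rises at the seat.

```bash
python3 -m inch '[[[-1,-0.01,-0.15,0,0,0,0],[-1,-0.02,-0.25,0,0,0,0],[-1,-0.02,-0.25,0,0,0,0]]]' 80
python3 -m inch '[[[-1,-0.01,-0.1,0,0,0,0],[-1,-0.02,-0.2,0,0,0,0],[-1,-0.02,-0.2,0,0,0,0]]]' 80
```

```text
time_s: 9.88
position: [0.649, -0.0714, 0.0671]
tool_rot: [[0.997, -0.001, 0.077], [-0.077, 0.003, 0.997], [-0.001, -1.0, 0.003]]
ft_force: [-0.8, 8.0, 3.2]
grip_width: 0.0124
time_s: 10.25
position: [0.6489, -0.0715, 0.0671]
tool_rot: [[0.997, -0.001, 0.076], [-0.076, 0.006, 0.997], [-0.001, -1.0, 0.006]]
ft_force: [-0.0, 16.1, 4.2]
grip_width: 0.0125
```

Force rose to 16 N with no more travel: seated. Release, go up and look.

```bash
python3 -m inch '[[[-0.2,0,0,0,0,0,0],[0.1,0,0.1,0,0,0,0],[0.2,0,0.1,0,0,0,0],[0.2,0,0.1,2,0,0,0],[0.2,0,0.1,6,0,0,0],[0.2,1,6,11,0,0,0],[0.2,1.5,12,13,0,0,0],[0.5,2.0,18,13,0,0,0],[0.9,2.2,24,13,0,0,0],[0.9,2.3,29,13,0,0,0],[0.9,2.3,29,13,0,0,0]]]' 60
python3 - <<'E'
from h import *
for n in('scene','top'):
    d=img(n,n+'8.png');np.savez(n+'8.npz',**d)
    x0,y0=(300,165) if n=='scene' else (220,120)
    w,h,k=(150,110,5) if n=='scene' else (190,80,4)
    cv2.imwrite('pics/%s8c.png'%n,cv2.resize(d['frame'][y0:y0+h,x0:x0+w,::-1],None,fx=k,fy=k,interpolation=cv2.INTER_CUBIC))
E
```

```text
time_s: 11.62
position: [0.6713, 0.2189, 0.1968]
tool_rot: [[0.997, -0.0, 0.072], [-0.072, 0.0, 0.997], [-0.0, -1.0, 0.0]]
ft_force: [0.0, -1.9, -0.2]
grip_width: 0.0811
```

View pics/scene8c.png

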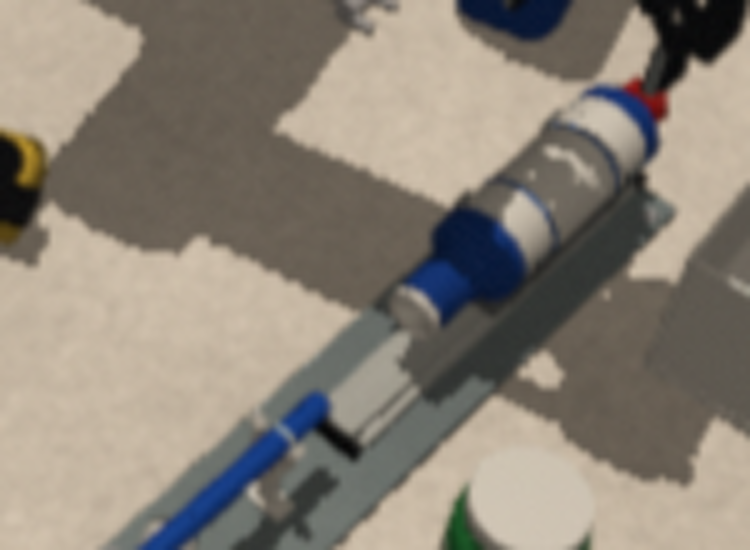

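View pics/top8c.png

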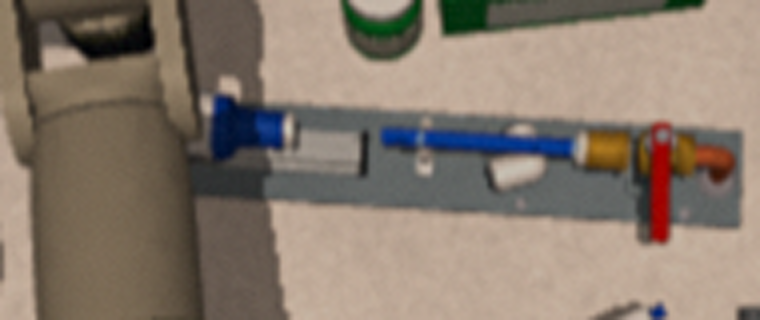

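Tube lies in the clip, its end at top crop (382,137), left mark right beside the clip as it should be. Now locate the cartridge body.

```bash
python3 - <<'E'
from h import *
T=dict(np.load('top0.npz'));S=dict(np.load('scene0.npz'));T8=dict(np.load('top8.npz'))
f=lambda x,y:(220+x/4-.4,130+y/4-.4)
for nm,p,z in(('clip1',(100,48),.08),('clip2',(200,50),.08),('line1',(109,80),.1),('line2',(180,85),.1),('bodyL',(70,80),.072),('bodyR',(218,85),.072),('neck',(292,91),.072),('cap',(30,76),.072)): print(nm,onz(T,*f(*p),z))
h=lambda x,y:(220+x/4-.4,120+y/4-.4)
print('tube left end',onz(T8,*h(381,137),.072),'collet',onz(T8,*h(574,150),.072),'pivot',onz(T8,*h(660,135),.122),'tip',onz(T8,*h(659,240),.12))
E
```

```text
clip1 [0.70234236 0.26968402 0.08      ]
clip2 [0.69914277 0.18342528 0.08      ]
line1 [0.6672287  0.25796909 0.1       ]
line2 [0.66185573 0.1976812  0.1       ]
bodyL [0.67655578 0.29648697 0.072     ]
bodyR [0.67002051 0.16858898 0.072     ]
neck [0.66362579 0.10478901 0.072     ]
cap [0.68070893 0.33118403 0.072     ]
tube left end [0.6570406  0.02823819 0.072     ] collet [ 0.64282625 -0.13711582  0.072     ] pivot [ 0.63999971 -0.20460205  0.122     ] tip [ 0.55086588 -0.20058582  0.12      ]
```

View pics/scene8.png

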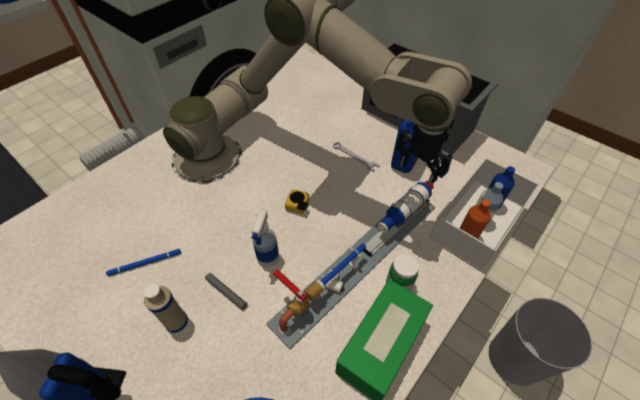

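Clear view: tube end at y = 0.028 m as expected for a seated tube; cartridge grip at about (0.672, 0.229). Descend around it and close.

```bash
python3 -m inch '[[[1,0.1,1,-2,0,0,0],[1,0.1,1,-6,0,0,0],[1,0.1,1,-10,0,0,0],[1,0.1,1,-13,0,0,0],[1,0.1,1,-14.7,0,0,0],[1,0.1,1,-14.7,0,0,0]]]' 60
python3 - <<'E'
from h import *
d=img('scene','s9.png');cv2.imwrite('pics/s9c.png',cv2.resize(d['frame'][110:260,340:480,::-1],None,fx=4,fy=4,interpolation=cv2.INTER_CUBIC))
E
```

```text
time_s: 12.48
position: [0.673, 0.2237, 0.0497]
tool_rot: [[0.997, -0.001, 0.079], [-0.079, -0.0, 0.997], [-0.001, -1.0, -0.0]]
ft_force: [0.5, -0.2, 0.5]
grip_width: 0.0855
```

View pics/s9c.png

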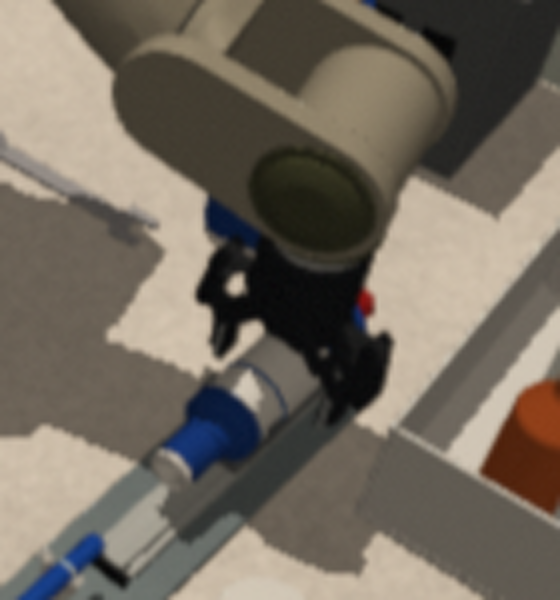

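The fingers straddle the cartridge between its clips (crop (225,340) and (340,400)). Close.

```bash
python3 -m inch '[[[-1,0,0,0,0,0,0],[-1,0,0,0,0,0,0],[-1,0,0,0,0,0,0],[-1,0,0,0,0,0,0]]]' 60
python3 -m inch '[[[-1,-0.08,-1,0,0,0,0],[-1,-0.15,-2,0,0,0,0],[-1,-0.23,-3,0,0,0,0],[-1,-0.31,-4,0,0,0,0],[-1,-0.38,-5,0,0,0,0],[-1,-0.46,-6,0,0,0,0],[-1,-0.46,-6,0,0,0,0]]]' 60
python3 - <<'E'
from h import *
for n in('scene','top'):
    d=img(n,n+'10.png');np.savez(n+'10.npz',**d)
    x0,y0=(300,165) if n=='scene' else (220,120)
    w,h,k=(150,110,5) if n=='scene' else (190,80,4)
    cv2.imwrite('pics/%s10c.png'%n,cv2.resize(d['frame'][y0:y0+h,x0:x0+w,::-1],None,fx=k,fy=k,interpolation=cv2.INTER_CUBIC))
E
```

```text
time_s: 13.02
position: [0.6712, 0.2252, 0.0521]
tool_rot: [[0.997, -0.003, 0.077], [-0.077, -0.0, 0.997], [-0.003, -1.0, -0.0]]
ft_force: [-11.7, -1.3, 9.8]
grip_width: 0.0544
time_s: 13.9
position: [0.6665, 0.1647, 0.0521]
tool_rot: [[0.997, -0.004, 0.077], [-0.077, -0.0, 0.997], [-0.004, -1.0, -0.001]]
ft_force: [-13.3, -2.2, 10.8]
grip_width: 0.0544
```

View pics/scene10c.png

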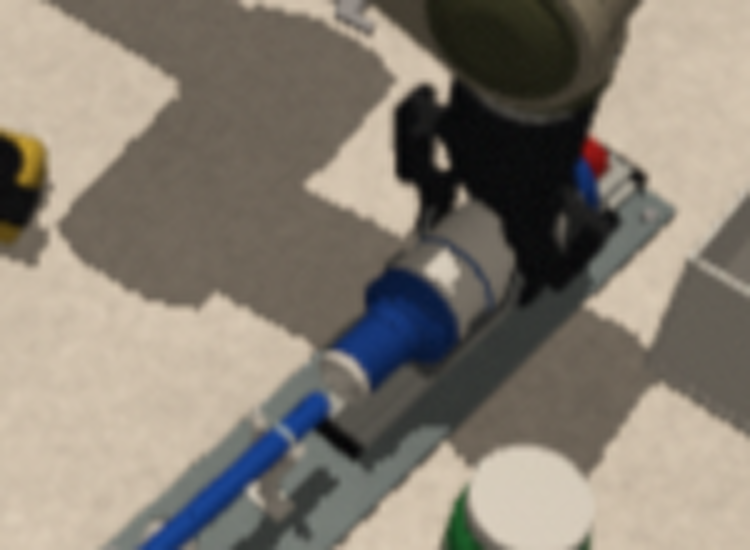

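View pics/top10c.png

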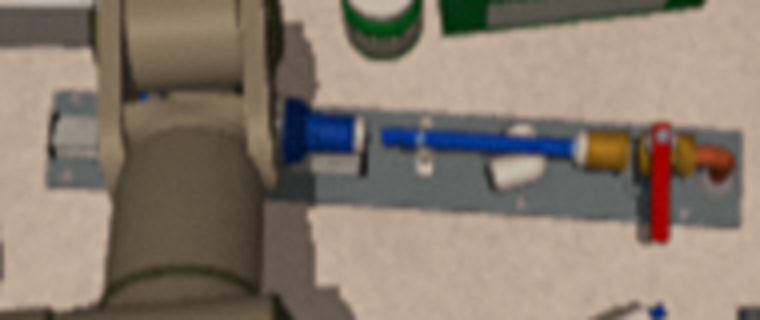

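Cartridge moves with the gripper; mouth at top crop (365,135), tube end (381,137): about 13 mm gap, in line. Continue slowly.

```bash
python3 -m inch '[[[-1,-0.15,-0.7,0,0,0,0],[-1,-0.21,-1.4,0,0,0,0],[-1,-0.26,-2,0,0,0,0],[-1,-0.28,-2.3,0,0,0,0],[-1,-0.28,-2.3,0,0,0,0]]]' 60
python3 -m inch '[[[-1,-0.03,-0.4,0,0,0,0],[-1,-0.06,-0.8,0,0,0,0],[-1,-0.09,-1.2,0,0,0,0],[-1,-0.12,-1.6,0,0,0,0],[-1,-0.12,-1.6,0,0,0,0]]]' 60
python3 - <<'E'
from h import *
for n in('scene','top'):
    d=img(n,n+'11.png');np.savez(n+'11.npz',**d)
    x0,y0=(300,165) if n=='scene' else (220,120)
    w,h,k=(150,110,5) if n=='scene' else (190,80,4)
    cv2.imwrite('pics/%s11c.png'%n,cv2.resize(d['frame'][y0:y0+h,x0:x0+w,::-1],None,fx=k,fy=k,interpolation=cv2.INTER_CUBIC))
E
```

```text
time_s: 14.62
position: [0.6648, 0.1423, 0.0521]
tool_rot: [[0.997, -0.001, 0.077], [-0.077, 0.001, 0.997], [-0.001, -1.0, 0.001]]
ft_force: [-6.6, 0.6, 8.2]
grip_width: 0.0545
time_s: 15.25
position: [0.6636, 0.1271, 0.0521]
tool_rot: [[0.997, -0.001, 0.077], [-0.077, 0.002, 0.997], [-0.001, -1.0, 0.002]]
ft_force: [-6.6, 4.7, 8.4]
grip_width: 0.0543
```

View pics/scene11c.png

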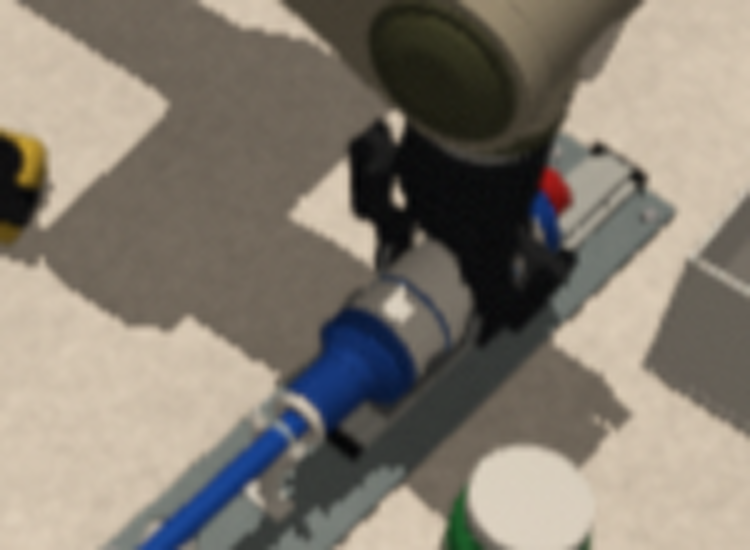

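The tube is going into the cartridge, collet near the mark (crop (293,425)). Continue until the force rises.

```bash
python3 -m inch '[[[-1,-0.03,-0.4,0,0,0,0],[-1,-0.05,-0.7,0,0,0,0],[-1,-0.05,-0.7,0,0,0,0]]]' 60
python3 -m inch '[[[-1,-0.02,-0.3,0,0,0,0],[-1,-0.03,-0.4,0,0,0,0],[-1,-0.03,-0.4,0,0,0,0]]]' 60
```

```text
time_s: 15.72
position: [0.6631, 0.1207, 0.0521]
tool_rot: [[0.997, -0.001, 0.077], [-0.077, 0.003, 0.997], [-0.001, -1.0, 0.003]]
ft_force: [-6.0, 7.5, 8.8]
grip_width: 0.0545
time_s: 16.1
position: [0.6629, 0.1175, 0.0521]
tool_rot: [[0.997, -0.0, 0.076], [-0.076, 0.004, 0.997], [-0.001, -1.0, 0.004]]
ft_force: [-5.1, 10.7, 8.7]
grip_width: 0.0546
```

```bash
python3 -m inch '[[[-1,-0.02,-0.2,0,0,0,0],[-1,-0.02,-0.3,0,0,0,0],[-1,-0.02,-0.3,0,0,0,0]]]' 60
python3 -m inch '[[[-1,-0.02,-0.2,0,0,0,0],[-1,-0.02,-0.3,0,0,0,0],[-1,-0.02,-0.3,0,0,0,0]]]' 60
```

```text
time_s: 16.48
position: [0.6628, 0.1174, 0.0521]
tool_rot: [[0.997, 0.001, 0.076], [-0.076, 0.008, 0.997], [0.0, -1.0, 0.008]]
ft_force: [-2.1, 25.0, 7.0]
grip_width: 0.0545
time_s: 16.85
position: [0.6628, 0.1173, 0.0521]
tool_rot: [[0.997, 0.002, 0.075], [-0.075, 0.013, 0.997], [0.001, -1.0, 0.013]]
ft_force: [2.0, 36.7, 5.3]
grip_width: 0.0548
```

Hard stop at 37 N with no more travel. Relax the push, open, lift, and look.

```bash
python3 -m inch '[[[-1,0.04,0.5,0,0,0,0],[1,0.04,0.5,0,0,0,0],[1,0.04,0.5,0,0,0,0],[1,0.04,0.5,0.2,0,0,0],[1,0.04,0.5,4,0,0,0],[1,0.04,0.5,9,0,0,0],[1,-3,0.5,14,0,0,0],[1,-8,0,15,0,0,0],[0.5,-13,-2,15,0,0,0],[0,-16,-6,15,0,0,0],[-1,-18,-10,15,0,0,0],[-1,-18,-10,15,0,0,0]]]' 60
python3 - <<'E'
from h import *
for n in('scene','top'):
    d=img(n,n+'12.png');np.savez(n+'12.npz',**d)
    x0,y0=(270,180) if n=='scene' else (220,120)
    w,h,k=(150,120,5) if n=='scene' else (190,80,4)
    cv2.imwrite('pics/%s12c.png'%n,cv2.resize(d['frame'][y0:y0+h,x0:x0+w,::-1],None,fx=k,fy=k,interpolation=cv2.INTER_CUBIC))
E
```

```text
time_s: 18.35
position: [0.4824, 0.0067, 0.2009]
tool_rot: [[0.997, 0.001, 0.081], [-0.081, -0.001, 0.997], [0.001, -1.0, -0.0]]
ft_force: [1.3, 0.7, 0.2]
grip_width: 0.0125
```

View pics/scene12c.png

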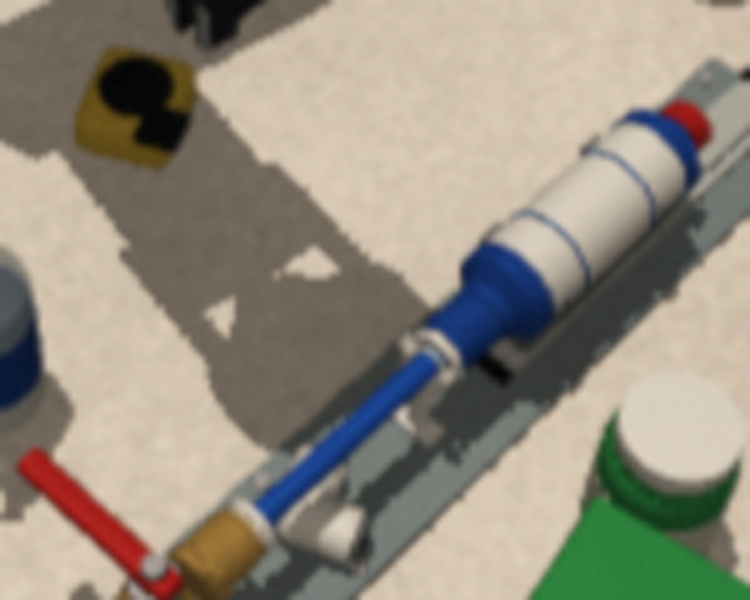

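View pics/top12c.png

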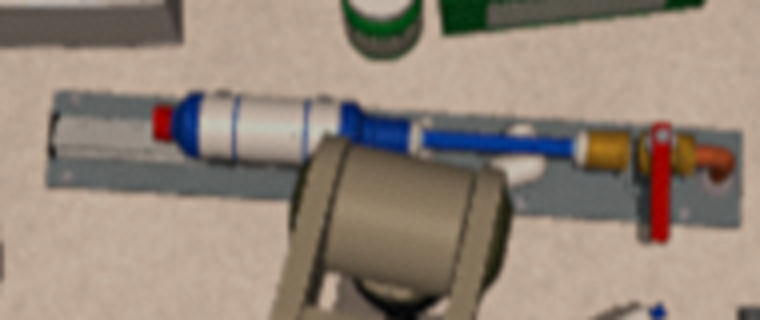

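Filter collet now sits at top crop (422,137), at the clip; marks appear to meet both collets. I'll verify numerically.

```bash
python3 - <<'E'
from h import *
T=dict(np.load('top12.npz'));T0=dict(np.load('top0.npz'))
for n,d,x0,y0 in(('T0',T0,222,138),('T12',T,250,138)):
    cv2.imwrite('pics/z%s.png'%n,cv2.resize(d['frame'][y0:y0+30,x0:x0+80,::-1],None,fx=10,fy=10,interpolation=cv2.INTER_CUBIC))
d=T;cv2.imwrite('pics/zR.png',cv2.resize(d['frame'][138:168,315:395,::-1],None,fx=10,fy=10,interpolation=cv2.INTER_CUBIC))
S=dict(np.load('scene12.npz'));cv2.imwrite('pics/zS.png',cv2.resize(S['frame'][235:295,305:375,::-1],None,fx=10,fy=10,interpolation=cv2.INTER_CUBIC))
# red cap centroid displacement
for d in(T0,T):
    h=cv2.cvtColor(d['frame'],cv2.COLOR_RGB2HSV);m=cv2.inRange(h,(0,170,80),(6,255,255))|cv2.inRange(h,(172,170,80),(180,255,255))
    m[:,:215]=0;m[:,290:]=0;m[:138]=0;m[170:]=0
    ys,xs=np.nonzero(m);print(len(xs),xs.min(),xs.max(),onz(d,xs.mean(),ys.mean(),.078))
E
```

```text
29 227 230 [0.67877136 0.32452981 0.078     ]
28 258 262 [0.67121716 0.21692777 0.078     ]
```

View pics/zT12.png

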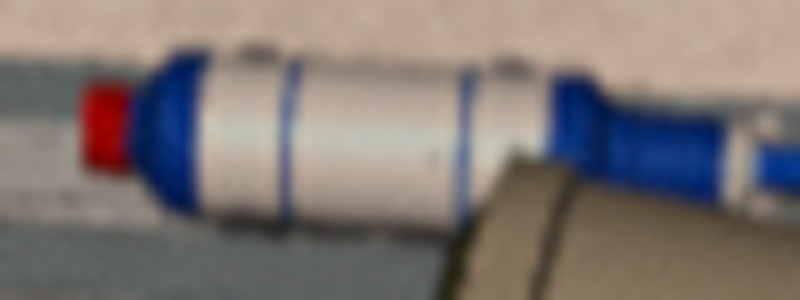

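View pics/zR.png

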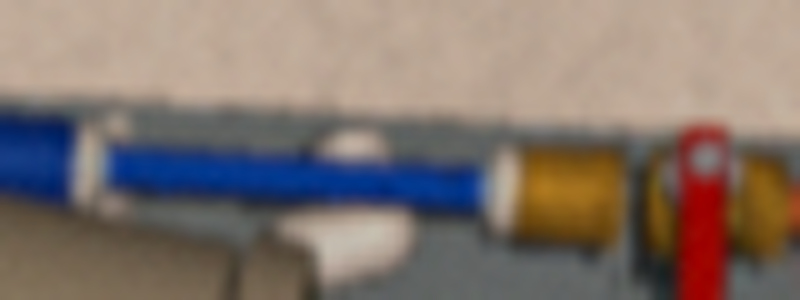

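View pics/zS.png

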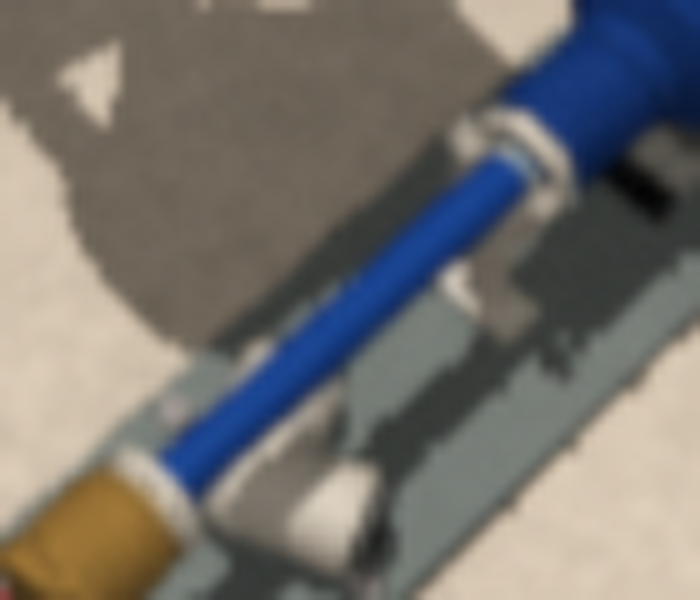

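Cartridge moved 107.9 mm in the image, equal to the gripper's travel (no slip), and both white marks lie at the collets (zoomed scene (185,490) and (520,155)). Both home. Now set the shut fingers beside the lever on its +y side.

```bash
python3 -m inch '[[[-1,4,-2,0,0,0,0],[-1,8.9,-6,0,0,0,0],[-1,8.9,-11,0,0,0,0],[-1,8.9,-15.5,0,0,0,0],[-1,8.9,-18.1,0,0,0,0],[-1,8.9,-18.1,0,0,0,0],[-1,8.9,-18.1,-3,0,0,0],[-1,8.9,-18.1,-5,0,0,0],[-1,8.9,-18.1,-5,0,0,0]]]' 60
python3 - <<'E'
from h import *
for n in('scene','top'):
    d=img(n,n+'13.png');np.savez(n+'13.npz',**d)
    x0,y0=(240,200) if n=='scene' else (330,130)
    w,h,k=(110,110,5) if n=='scene' else (90,70,7)
    cv2.imwrite('pics/%s13c.png'%n,cv2.resize(d['frame'][y0:y0+h,x0:x0+w,::-1],None,fx=k,fy=k,interpolation=cv2.INTER_CUBIC))
E
```

```text
time_s: 19.58
position: [0.5721, -0.1704, 0.1491]
tool_rot: [[0.997, -0.003, 0.076], [-0.076, 0.002, 0.997], [-0.003, -1.0, 0.001]]
ft_force: [0.0, 0.5, -1.1]
grip_width: 0.0003
```

View pics/scene13c.png

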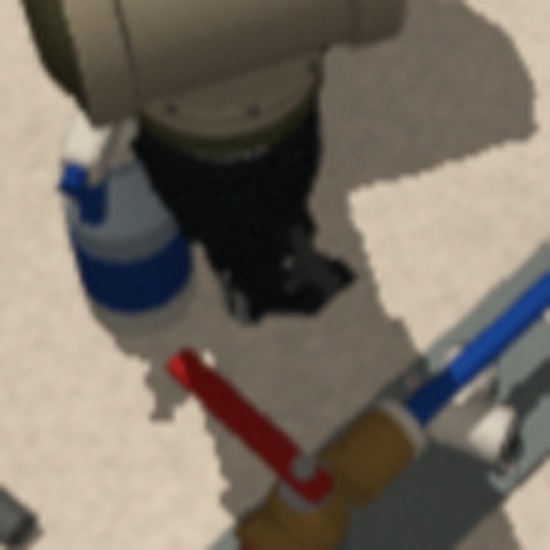

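View pics/top13c.png

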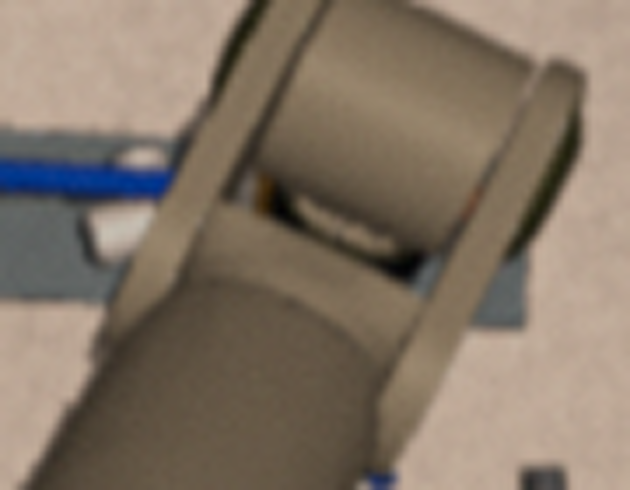

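The shut fingers stand on the tube side of the lever (fingertips at scene crop (245,310), lever tip (180,365)). Now work out the arc.

```bash
python3 -m inch '[[[-1,0,0,-2.5,0,0,0],[-1,0,0,-4.7,0,0,0],[-1,0,0,-4.7,0,0,0]]]' 60
python3 - <<'E'
from h import *
s=env.observe();p=np.array(s['position']);print(p,s['ft_force'])
P=np.array([.6395,-.2060])
for th in range(0,101,10):
    c,q=np.cos(np.radians(th)),np.sin(np.radians(th))
    a=np.array([-.997,.0767]);b=np.array([-.0767,-.997])
    u=c*a+q*b;w=q*a-c*b
    g=P+.068*u+.022*w;print(th,np.round((g-p[:2])*100,2))
E
```

```text
time_s: 20.05
position: [0.5722, -0.1717, 0.1032]
tool_rot: [[0.997, -0.001, 0.077], [-0.077, 0.001, 0.997], [-0.001, -1.0, 0.001]]
ft_force: [0.2, 0.1, 0.1]
grip_width: 0.0001
[ 0.57215988 -0.17170696  0.10315227] [0.2231106  0.14385976 0.12329805]
0 [ 0.12 -0.71]
10 [-0.25 -1.9 ]
20 [-0.41 -3.14]
30 [-0.35 -4.38]
40 [-0.08 -5.6 ]
50 [ 0.4  -6.75]
60 [ 1.08 -7.8 ]
70 [ 1.92 -8.71]
80 [ 2.91 -9.47]
90 [  4.02 -10.04]
100 [  5.21 -10.41]
```

```bash
python3 -m inch '[[[-1,0,-0.7,0,0,0,0],[-1,-0.2,-1.3,0,0,0,0],[-1,-0.3,-1.9,0,0,0,0],[-1,-0.4,-2.5,0,0,0,0],[-1,-0.4,-3.1,0,0,0,0],[-1,-0.4,-3.8,0,0,0,0],[-1,-0.4,-4.4,0,0,0,0],[-1,-0.1,-5.6,0,0,0,0],[-1,0.4,-6.7,0,0,0,0],[-1,0.4,-6.7,0,0,0,0]]]' 60
python3 - <<'E'
from h import *
d=img('scene','s14.png')
cv2.imwrite('pics/s14c.png',cv2.resize(d['frame'][200:350,220:400,::-1],None,fx=4,fy=4,interpolation=cv2.INTER_CUBIC))
E
```

```text
time_s: 21.3
position: [0.5765, -0.2406, 0.1032]
tool_rot: [[0.997, 0.0, 0.078], [-0.078, -0.001, 0.997], [0.0, -1.0, -0.001]]
ft_force: [0.3, 0.1, -0.1]
grip_width: -0.0003
```

View pics/s14c.png

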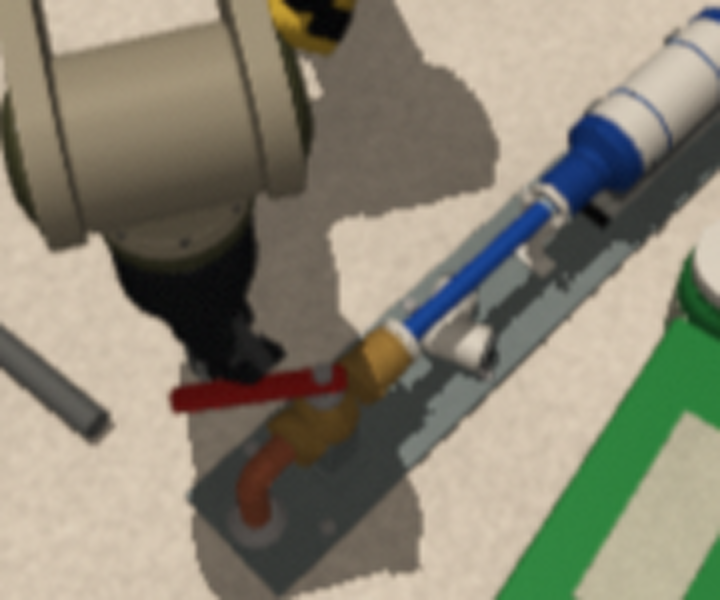

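Lever is at about 50° and the joint is intact. Continue the arc to the end.

```bash
python3 -m inch '[[[-1,0.3,-0.6,0,0,0,0],[-1,0.7,-1.1,0,0,0,0],[-1,1.1,-1.6,0,0,0,0],[-1,1.5,-2,0,0,0,0],[-1,2,-2.4,0,0,0,0],[-1,2.5,-2.8,0,0,0,0],[-1,3,-3.1,0,0,0,0],[-1,3.5,-3.3,0,0,0,0],[-1,3.8,-3.4,0,0,0,0],[-1,3.8,-3.4,0,0,0,0]]]' 60
python3 - <<'E'
from h import *
d=img('scene','s15.png')
cv2.imwrite('pics/s15c.png',cv2.resize(d['frame'][200:350,220:400,::-1],None,fx=4,fy=4,interpolation=cv2.INTER_CUBIC))
E
```

```text
time_s: 22.6
position: [0.6115, -0.2723, 0.1031]
tool_rot: [[0.997, -0.008, 0.077], [-0.077, 0.003, 0.997], [-0.008, -1.0, 0.002]]
ft_force: [-17.0, 5.6, 6.6]
grip_width: 0.0001
```

View pics/s15c.png

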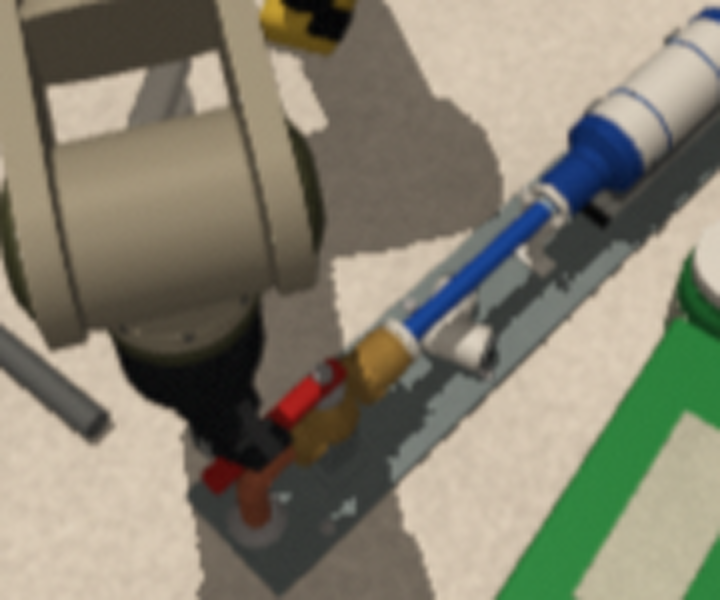

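Lever in line with the pipe, force rose to 17 N: at its stop. Back off to -x, rise, and look.

```bash
python3 -m inch '[[[-1,-1,0,0,0,0,0],[-1,-3,0,0,0,0,0],[-1,-4,0,3,0,0,0],[-1,-6,0,8,0,0,0],[-1,-11,1,13,0,0,0],[-1,-16,3,15,0,0,0],[-1,-20,5,15,0,0,0],[-1,-20,5,15,0,0,0]]]' 60
python3 - <<'E'
from h import *
for n in('scene','top'):
    d=img(n,n+'16.png');np.savez(n+'16.npz',**d)
    x0,y0=(240,200) if n=='scene' else (300,130)
    w,h,k=(150,140,4) if n=='scene' else (110,60,7)
    cv2.imwrite('pics/%s16c.png'%n,cv2.resize(d['frame'][y0:y0+h,x0:x0+w,::-1],None,fx=k,fy=k,interpolation=cv2.INTER_CUBIC))
E
```

```text
time_s: 23.65
position: [0.4125, -0.2222, 0.2545]
tool_rot: [[0.997, 0.002, 0.078], [-0.078, -0.002, 0.997], [0.002, -1.0, -0.001]]
ft_force: [1.2, -0.5, 0.6]
grip_width: 0.0001
```

View pics/scene16c.png

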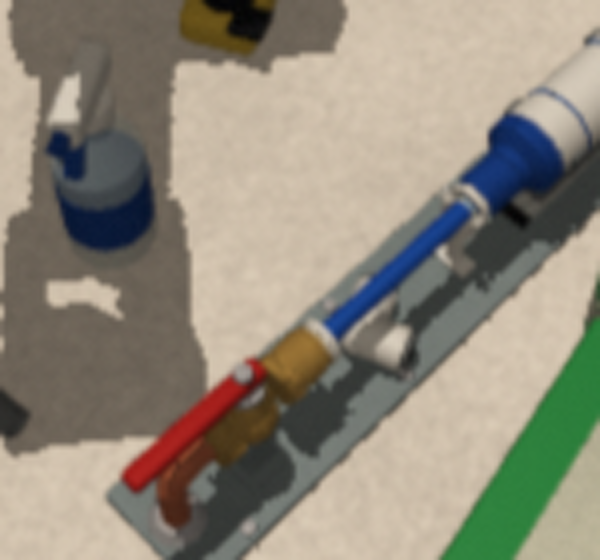

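View pics/top16.png

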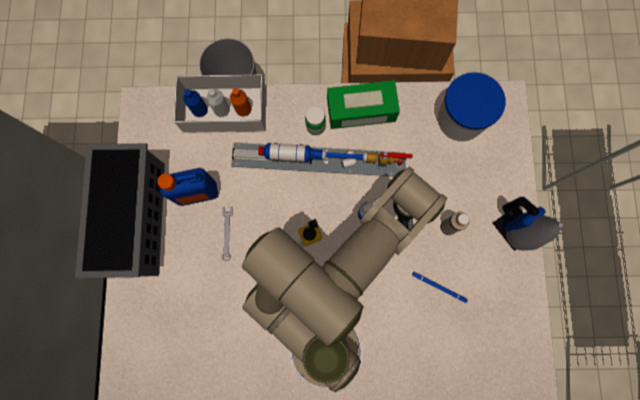

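View pics/top16c.png

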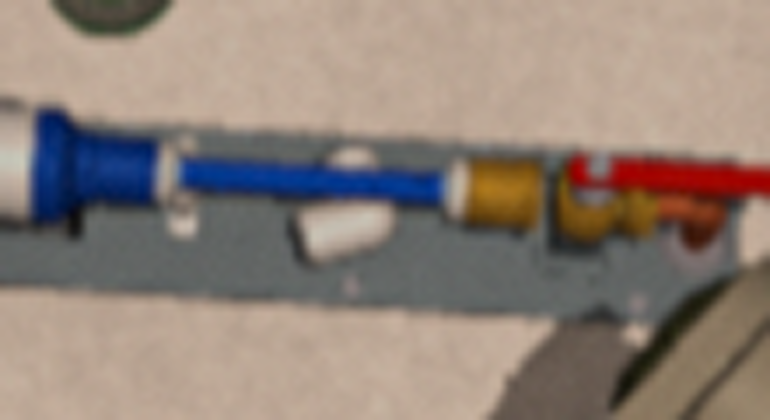

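Lever lies along the pipe (top crop (600,168)→(770,180)); tube still joins both ports, bystanders in place. Check the lever angle and the bystanders numerically.

```bash
python3 - <<'E'
from h import *
d=dict(np.load('top16.npz'))
h=cv2.cvtColor(d['frame'],cv2.COLOR_RGB2HSV);m=cv2.inRange(h,(0,190,90),(4,255,255))|cv2.inRange(h,(174,190,90),(180,255,255))
m[:,:378]=0;m[:,420:]=0;m[:145]=0;m[165:]=0
ys,xs=np.nonzero(m);P=np.array([onz(d,x,y,.12)[:2] for x,y in zip(xs,ys)],np.float32)
v=cv2.fitLine(P,cv2.DIST_L2,0,.01,.01).ravel();print('lever line deg',np.degrees(np.arctan2(v[1],v[0]))%180,'axis 85.6',P.min(0),P.max(0))
# tape / elbow diff
for n,boxes in(('top',dict(elbow=(335,145,360,172),spray_tape=(295,215,325,250),soft=(300,100,330,135))),):
    a=np.load('top0.npz')['frame'].astype(int);b=d['frame'].astype(int)
    for k,(x0,y0,x1,y1) in boxes.items(): print(k,np.abs(a-b)[y0:y1,x0:x1].mean())
for nm in('0','12'):
    f=np.load('scene%s.npz'%nm)['frame'];hh=cv2.cvtColor(f,cv2.COLOR_RGB2HSV);w=cv2.inRange(hh,(0,0,140),(40,50,255));w[:]=w
E
```

```text
lever line deg 85.97688 axis 85.6 [ 0.62667036 -0.29220003] [ 0.64200103 -0.19295485]
elbow 15.24641975308642
spray_tape 51.86571428571428
soft 2.4895238095238095
```

```bash
python3 -c "
from rig import env
s=env.observe();print(s['time_s'],s['ft_force']);print(env.close_job())"
```

```text
23.75 [ 0.39510627  0.12310564 -0.4011947 ]
the job is handed in; nothing more can be done
None
```

I connected the filter and opened the valve, then handed the job in at 23.75 s. The hand-in gives no verdict.

- **Valve end:** I took the leftmost blue tube and pushed it into the valve until it stopped. The push rose from 8 to 16 N with no more travel, and the tube's free end lay where a seated tube should end.
- **Filter end:** I slid the cartridge 108 mm onto the tube to a hard stop at 37 N. Its travel in the image matched the gripper's, and both white marks show at the collets.
- **Valve lever:** I turned it only after that, until it met its stop at 17 N. In the top view it lies within 0.4° of the pipe axis.
- **At hand-in:** the arm stood clear, with under 1 N on the wrist.

**Less certain:**
- The blue length visible between the marks measured about 124 mm in the top view, against 130 mm expected. I put that down to blur and judged the fit by the hard stops.
- I checked the bystanders mainly by eye and saw none moved. The pixel comparison was only useful for the softener, which had not changed. For the elbow and tape it was inconclusive, probably because of the tube, the arm and shadows in view.

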